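Load two tins into the spring-loaded magazine

TASK

Load both white O-ring tins, lids up and one after the other, into the spring-loaded tin magazine: push each one down through the top, past the two orange retaining lips, until the lips have snapped shut over it before you add the next. The tins are thin and the full stack all but sits on a rubber buffer, so push gently, by feel, no harder than the lips need; leave the gauge, the brass adapter and the grease tube where they are, and finish with both tins lying flat under the closed lips.

Things in the scene. Friction and masses are not known exactly. Their poses are not given: they have to be found in the camera images.
- magazine: Tin magazine: dark steel base 104 x 84 mm, 34 mm high, fixed to the bench, with an aluminium column (112 mm along x at the lips, 56 mm along y). Origin: centre of the base's underside; z up, the axis of the bore; the lips face each other along x. The column is clamped in the base at an unmeasured height: all on it stands 0 to 30 mm higher than the heights given here.
- nominal_mouth (a point): Point on the base's z axis, 98.5 mm up: where the underside of a tin set in the mouth rests on the lips' ramps (lid 26 mm higher), if the column is at its lowest; add its unknown 0 to 30 mm. The bore is 60 mm wide between four posts, whose tops, 26 mm higher, flare to catch a tin 3 mm off centre; 38 mm gaps between posts, open to +y and -y, let fingers in.
- nominal_lips (a point): Point on the base's z axis, 95 mm up: the lips' flat underside, if the column is at its lowest (add the unknown 0 to 30 mm). A tin has passed when its lid is below this, about 30 mm lower than where it rested; let go, the spring lifts it flat against the lips. Passing takes about 6 to 12 N, follower spring included. Tins may be pushed with up to 22 N.
- nominal_buffer (a point): Point on the base's z axis, 41 mm up: top of four black rubber pads under the stack, if the column is at its lowest (add the unknown 0 to 30 mm). The first tin has some 25 mm free travel past the lips; the second meets the pads, through the first, 1.5 mm past the point of passing. Pads: 12 N/mm, 3 mm of give, then hard.
- lip_far (a joint): How far the orange lip on the magazine's +x side is pushed back (m): 0 closed, 0.0055 when a centred tin passes, at most 0.009. Closed, the lips' tips are 46 mm apart; each is 16 mm wide, has a flat underside and a 45 degree ramp on top, and springs shut by itself (1.4 N closed, 0.22 N/mm).
- lip_near (a joint): The same for the orange lip on the magazine's -x side.
- follower (a joint): How far the white spring plate (34 mm across) inside the bore is pressed down (m): 0 empty, with the plate level with the lips' underside; about 0.026 with one tin held under the lips, 0.052 with two. Spring 2.1 N at 0, 3.7 N at 0.026, 5.2 N at 0.052.
- tin_a: White round screw-lid tin, 57 mm across, 26 mm high, 0.06 kg (varies), closed, standing lid up. Origin: centre of its underside; z up through the lid.
- tin_b: A second, identical tin. Either may be loaded first.
- test_gauge: Black pressure gauge with a brass stem, 92 x 62 x 28 mm, lying loose on the bench; origin centre of its underside. Not to be moved.
- adapter_brass: Small brass adapter, 22 x 25 x 42 mm, standing loose on its hex; origin centre of its underside. Not to be moved.
- grease_tube: White tube with a blue cap, 109 x 32 x 23 mm, lying loose; origin centre of its underside. Not to be moved.
Things that resemble listed ones, but are neither listed nor needed, are in the scene too. Leave any red or turquoise look-alike of the tin_a alone.

How it is judged (in metres and radians):
On the way, in this order (a step that is already met when the one before it is completed fails the run):
1. one tin is held under the closed lips, the other not yet on top of it (value of joint follower between 0.024 and 0.0285 m and value of joint each of lip_far, lip_near below 0.002 m and ((z of tin_a in the frame of magazine between 0.066 and 0.103 m and horizontal distance between tin_a and magazine below 0.006 m and angle between tin_a's own z axis and vertical below 0.12 rad) or (z of tin_b in the frame of magazine between 0.066 and 0.103 m and horizontal distance between tin_b and magazine below 0.006 m and angle between tin_b's own z axis and vertical below 0.12 rad))), for 0.2 s.
2. the second tin too is held under the closed lips (value of joint follower between 0.05 and 0.0545 m and value of joint each of lip_far, lip_near below 0.002 m and ((z of tin_a in the frame of magazine between 0.066 and 0.103 m and horizontal distance between each of tin_a, tin_b and magazine below 0.006 m and angle between each of tin_a, tin_b's own z axis and vertical below 0.12 rad and z of tin_b in the frame of magazine between 0.04 and 0.077 m) or (z of tin_b in the frame of magazine between 0.066 and 0.103 m and horizontal distance between each of tin_b, tin_a and magazine below 0.006 m and angle between each of tin_b, tin_a's own z axis and vertical below 0.12 rad and z of tin_a in the frame of magazine between 0.04 and 0.077 m))), for 0.2 s.
At the end, for the whole second after the job is handed in: Both tins lie at rest in the magazine, one on the other, lids up (within 0.12 rad), within 6 mm of the bore's axis; both lips are closed over the upper one (each within 2 mm of shut) and the follower is pressed down 50 to 54.5 mm (all of step 2 and linear speed of each of tin_a, tin_b below 0.02 m/s); the robot touches nothing.
It fails at once if a tin is pushed against the magazine or the other tin with more than 22 N (contact force between any of tin_a, tin_b and magazine above 22 N or contact force between tin_a and tin_b above 22 N).
It fails at once if the robot pushes on the magazine itself with more than 22 N (contact force between the arm and magazine above 22 N).
It fails at once if the gauge, the brass adapter or the grease tube is moved more than 30 mm (distance of any of test_gauge, adapter_brass, grease_tube from where it was at the start of the episode above 0.03 m).
It also fails if it takes over 70 s, if anything falls off the work surface, if the arm or the gripper's body presses on something with over 40 N, if the wrist force passes 120 N, or if a joint passes its speed limit or range.

ROBOT

A 6-joint arm with a two-finger parallel gripper is mounted at the origin on a cart in front of the work surface, level with it; the furniture and walls round the work are solid. World frame = base frame: x ahead of the robot, y to its left, z up, the work surface at z = 0. Lengths are in m, angles in degrees, forces in N, time in s.
With the tool pointing down it reaches from about 0.25 to 0.725 m from the base axis. Payload 9.7 kg.
Tool frame: the origin (TCP) lies midway between the tips of the shut fingers; the grasp point (between the pads) lies 19 mm behind it; z points along the fingers, y is the line along which they close (so a half turn about z gives the same grasp; the last joint's range is limited). The gripper opens to 85 mm and grips with 20 to 120 N. Pads are 22 mm wide; open, the fingers measure 114 mm over their backs; the gripper's body (76 mm by 85 mm) begins 54 mm behind the grasp point. The pads swing forward as they close: fully open they stand 13 mm farther back than shut.
Start: joints at [-71.047, 4.979, 10.078, 95.1, 0, 90], TCP at [0.179, -0.52, 0.231] pointing down, gripper open.
Joint ranges: [-179.16, 179.16], [-48.56, 103.87], [-65.8, 70.77], [-126.05, 130.52], [-82.76, 87.17], [-180, 180]. Speed limits (degrees/s): [127.2, 127.2, 147.25, 180, 180, 180].

INTERFACE

Orientations are given as [roll, pitch, yaw] about the fixed x, y, z axes, in that order (R = Rz(yaw) Ry(pitch) Rx(roll)).
In Python, from workcell import bot gives the robot as it stands.
- The arm moves only by the shell command python3 -m crank 'ROWS' [FORCE]. ROWS is JSON, a list of rows, each an object with "gripper": the finger opening in mm, from 0 to 85.4; "travel": the shift along the tool's x, y, z in mm, a list of three; "twist": the turn, a rotation vector about the tool's x, y, z in rad, a list of three. In form: [{"gripper": gripper, "travel": [tx, ty, tz], "twist": [rx, ry, rz]}, ...]. A call has 1 to 12 rows; each row shifts and turns the commanded pose from where the row before left it, along the tool's axes as they then stand; what a row does not reach is not made up. A row lasts 1/8 s, in which the tool goes at most 62.5 mm and 10.7 degrees, less where a joint would pass 70% of its speed; a pose out of reach is approached as far as the arm can. A call is refused whole if a number of a shift passes 62.5 or a number of a turn 0.188, either way. A call with a gripper value outside its range is refused whole. The fingers move at their own pace and stop on an object; FORCE is the grip in N (left out, the last holds). Time passes only in rows, so rows that do not move let the fingers close. It gives the time, the measured TCP pose, the force, the opening and the grip force at its end, in the units of the state.
- bot.get_obs(): the state, without advancing time (a new reading comes with each control period).
- bot.camera(name): name is "scene" or "top" or "wrist"; returns the picture (420x560x3 uint8, red, green, blue); there is no depth.
- bot.calibration(name): a dict with "vfov" (degrees; the focal length in pixels is half the picture's height over the tangent of half this angle, whatever the lens; pixels are square), "cx", "cy" (the principal point, pixels), "camera_from_world" (4x4, takes a point from world to camera coordinates). Camera axes: x right, y down, z forward; pixel columns grow to the right and rows downward; lengths in m; the calibration is good to about 2 mm. A picture is of the moment at which its call begins: read the wrist's pose just before it. calibration takes no time and is no camera call; for the wrist camera it gives the pose at the moment of the call.
- bot.job_done(): hands the job in; it is judged then, once.
The state is a dict: "time": time; "q": joint angles; "qd": joint speeds; "joint_efforts": joint torques, N m; "ee_pos": TCP position; "tcp_rot": TCP orientation; "wrist_force": force on the tool from outside, world axes, zero at the start; "torque": the same for the moment, N m; "opening": finger opening in m; "grasp_force": force on a finger pad.
Only numpy, scipy, OpenCV 4.12 (cv2) and the standard library are available. Lean on these libraries where they do the work, as an engineer would, in place of code of your own. Each camera call takes 0.05 s, during which the arm holds its last target. There are 200 camera calls.

## Working session

There is one attempt and no reset: what is moved stays moved. The work goes in short steps, Python scripts to look and compute and a shell command to move; the robot and the scene stay as the last step left them, time stands still between calls to the robot, and variables do not carry over. Pictures are saved under pics/ and viewed, at most 10 in all, crops included, and the job is handed in when it is done.

```bash
mkdir -p pics
cat > h.py <<'E'
import numpy as np,cv2
from workcell import bot
def cam(n):
    c=bot.calibration(n); im=bot.camera(n); return im,c
def f_of(c): return 210/np.tan(np.radians(c["vfov"])/2)
def ray(c,u,v):
    T=np.array(c["camera_from_world"]);R=T[:3,:3];o=-R.T@T[:3,3]
    d=R.T@np.array([(u-c["cx"])/f_of(c),(v-c["cy"])/f_of(c),1]);return o,d
def onz(c,u,v,z):
    o,d=ray(c,u,v);return o+d*(z-o[2])/d[2]
def proj(c,p):
    T=np.array(c["camera_from_world"]);q=T[:3,:3]@np.array(p)+T[:3,3]
    return c["cx"]+f_of(c)*q[0]/q[2],c["cy"]+f_of(c)*q[1]/q[2]
E
python3 - <<'E'
from h import *
for n in ("scene","top"):
    im,c=cam(n);cv2.imwrite(f"pics/{n}0.png",im[...,::-1]);np.save(n,im)
    print(n,c)
print(bot.get_obs())
E
```

```text
scene {'vfov': 47.49169154044971, 'cx': 284.84895863261215, 'cy': 212.5086146969277, 'camera_from_world': array([[-0.66283236, -0.74874278, -0.00612478,  0.356869  ],
       [-0.42765577,  0.38527578, -0.81772435,  0.27373496],
       [ 0.61462493, -0.53939487, -0.57557743,  0.81872476],
       [ 0.        ,  0.        ,  0.        ,  1.        ]])}
top {'vfov': 42.02554710484485, 'cx': 283.09075745552724, 'cy': 215.29098907402974, 'camera_from_world': array([[ 0.01824726, -0.99962886, -0.02022823,  0.02913045],
       [-0.99471395, -0.01610536, -0.10141388,  0.52201912],
       [ 0.10105046,  0.02197183, -0.99463865,  1.21017816],
       [ 0.        ,  0.        ,  0.        ,  1.        ]])}
{'time': 0.1, 'q': array([-7.10473607e+01,  5.00803490e+00,  1.00386534e+01,  9.51011000e+01,
       -9.44419784e-05,  8.99990195e+01]), 'qd': array([ 0.00486449, -0.0446002 ,  0.0924177 ,  0.02849439, -0.03148253,
       -0.08903796]), 'joint_efforts': array([ 1.43895482e-03, -5.21563089e+01,  4.65651655e+01,  1.60608249e-02,
       -1.71356936e-05,  2.95205780e-05]), 'ee_pos': array([ 0.17856091, -0.51997584,  0.2306501 ]), 'tcp_rot': array([-1.79929518e+02,  9.32357380e-05,  1.89536199e+01]), 'wrist_force': array([-0.67529345,  0.23742733,  0.07830375]), 'torque': array([ 0.00800814, -0.01049513, -0.01452118]), 'grasp_force': 0.0, 'opening': 0.08543944378070961}
```

View pics/scene0.png

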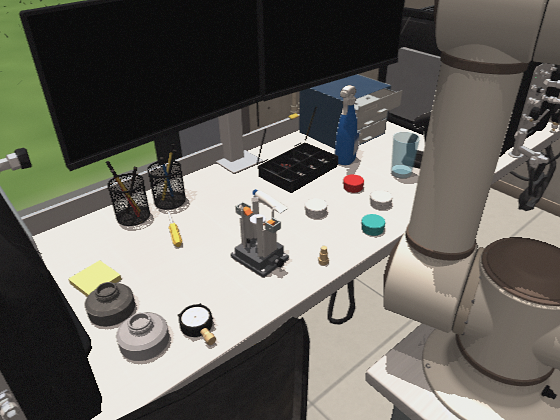

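View pics/top0.png

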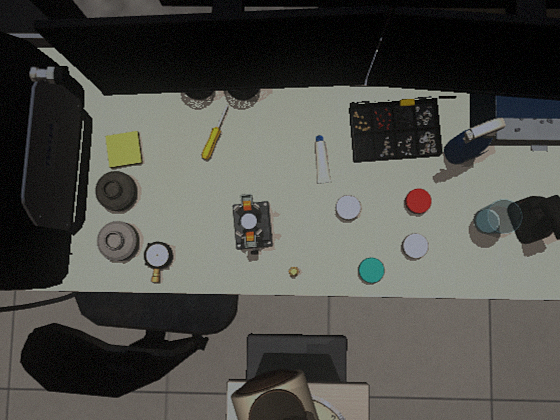

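The scene view shows the magazine at about (260,240) and the white tins at (316,208) and (381,200). In the top view the magazine is at (250,222) and the tins are at (347,208) and (415,246).

Run:
```python
from h import *
C={n:bot.calibration(n) for n in("scene","top")}
im=np.load("top.npy");hsv=cv2.cvtColor(im,cv2.COLOR_RGB2HSV)
# tins: compare local colour to the table
for (u,v) in((347,208),(415,246)): print(im[v,u],im[v,u+25],hsv[v,u],hsv[v,u+25])
b=(im[...,2].astype(int)-im[...,1]>3)&(im[...,2]>120)
n,l,s,ce=cv2.connectedComponentsWithStats(b.astype(np.uint8))
for i in range(1,n):
    if s[i,4]>150: print("white",s[i],ce[i],onz(C["top"],*ce[i],.026))
pt={}
for k in C:
    i0=np.load(k+".npy");h=cv2.cvtColor(i0,cv2.COLOR_RGB2HSV)
    m=cv2.inRange(h,(5,130,100),(20,255,255))
    n,l,s,ce=cv2.connectedComponentsWithStats(m)
    for i in range(1,n):
        if s[i,4]>8: print(k,"orange",s[i],ce[i],onz(C[k],*ce[i],.12))
a=np.load("top.npy")[175:275,200:300];e=np.load("scene.npy")[180:280,215:315]
cv2.imwrite("pics/mag.png",cv2.resize(np.hstack([a,e]),(800,400),interpolation=cv2.INTER_CUBIC)[...,::-1])
```

```text
[146 150 159] [148 152 144] [111  21 159] [ 45  13 152]
[152 156 165] [152 152 143] [111  20 165] [ 30  15 152]
white [468 121  30  15 180] [483.77777778 127.89444444] [ 0.7295981  -0.41668529  0.026     ]
white [337 196  23  23 432] [347.90509259 206.74305556] [ 0.54333488 -0.10815501  0.026     ]
white [241 214  16  15 188] [248.31914894 220.80851064] [0.50769098 0.11666298 0.026     ]
white [404 234  24  24 458] [415.51310044 245.41703057] [ 0.45849056 -0.25982965  0.026     ]
white [147 244  21  22 330] [157.04242424 254.70909091] [0.42745539 0.32116616 0.026     ]
scene orange [243 207  10   9  57] [247.15789474 210.75438596] [0.52498133 0.11730587 0.12      ]
scene orange [268 220   7   4  21] [270.85714286 221.57142857] [0.46186704 0.10501239 0.12      ]
scene orange [173 238   9   8  21] [176.95238095 241.57142857] [0.53352773 0.28261111 0.12      ]
top orange [206 152   6   7  14] [208.57142857 154.71428571] [0.63855507 0.19649771 0.12      ]
top orange [243 201   8  10  62] [246.48387097 205.27419355] [0.53185332 0.11325578 0.12      ]
top orange [246 232   8   9  59] [249.61016949 235.72881356] [0.46799708 0.10512208 0.12      ]
```

View pics/mag.png

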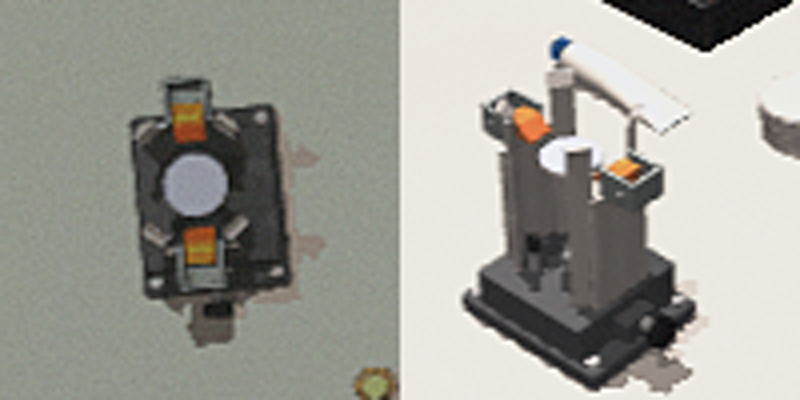

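Run:
```python
from h import *
C={n:bot.calibration(n) for n in("scene","top")}
i0=np.load("scene.npy").astype(int)[180:280,215:315]
m=((i0[...,2]-i0[...,0]>-2)&(i0.min(2)>150)).astype(np.uint8)
n,l,s,ce=cv2.connectedComponentsWithStats(m)
for i in range(1,n):
    if s[i,4]>15: print(s[i]+[215,180,0,0,0],ce[i]+[215,180])
def tri(a,b):
    (o,d),(p,e)=ray(C["top"],*a),ray(C["scene"],*b)
    st=np.linalg.lstsq(np.c_[d,-e],p-o,rcond=None)[0]
    return ((o+d*st[0])+(p+e*st[1]))/2,np.linalg.norm(o+d*st[0]-p-e*st[1])
print("plate",tri((248.3,220.8),(257.5,219)))
print("far lip",tri((246.5,205.3),(247.2,210.8)))
for z in(.095,.105,.115,.125):
    a=onz(C["top"],246.48,205.27,z+.003);b=onz(C["top"],249.61,235.73,z+.003);print(z,(a+b)/2,onz(C["top"],248.3,220.8,z))
# base top corners (z=.034) from top crop
K=[(200+x/4,175+y/4) for x,y in((135,118),(270,105),(288,287),(150,297))]
P=np.array([onz(C["top"],*k,.02) for k in K]);print(P[:,:2],P.mean(0))
```

```text
[257 191  27  22 122] [270.77868852 200.52459016]
[250 214  16   9  72] [256.16666667 217.58333333]
plate (array([0.50031505, 0.10968093, 0.10805789]), np.float64(6.280002987566146e-05))
far lip (array([0.5319374 , 0.11313547, 0.11443095]), np.float64(0.0015566305102321396))
0.095 [0.50193036 0.11109406 0.098     ] [0.50147379 0.11077933 0.095     ]
0.105 [0.50102034 0.11023006 0.108     ] [0.50057005 0.10992027 0.105     ]
0.115 [0.50011032 0.10936605 0.118     ] [0.49966631 0.1090612  0.115     ]
0.125 [0.4992003  0.10850205 0.128     ] [0.49876257 0.10820214 0.125     ]
[[0.54508044 0.15142443]
 [0.55376837 0.07444494]
 [0.45018226 0.06206084]
 [0.44316831 0.14011596]] [0.49804984 0.10701154 0.02      ]
```

Column offset is about 13 mm, the bore axis is near (0.5005, 0.110) and the yaw is about 7°. I'll go above tin A first.

```bash
cat > to.py <<'E'
import sys
from h import *
from scipy.spatial.transform import Rotation as Ro
o=bot.get_obs();R=Ro.from_euler("xyz",o["tcp_rot"],degrees=True)
t=np.array([float(a) for a in sys.argv[1:4]]);yaw=float(sys.argv[4])
W=Ro.from_euler("xyz",[180,0,yaw],degrees=True)
print("at",o["ee_pos"].round(4),o["tcp_rot"].round(2),"t",o["time"],"F",o["wrist_force"].round(2))
print("twist first",(R.inv()*W).as_rotvec().round(4),"then mm (new axes)",(W.inv().apply(t-o["ee_pos"])*1000).round(1))
E
python3 -m crank '[{"gripper":85,"travel":[0,0,0],"twist":[0,0,0.1043]},{"gripper":85,"travel":[0,0,0],"twist":[0,0,0.1043]},{"gripper":85,"travel":[41.2,-36.4,3],"twist":[0,0,0]},{"gripper":85,"travel":[41.2,-36.4,3],"twist":[0,0,0]},{"gripper":85,"travel":[41.2,-36.4,3],"twist":[0,0,0]},{"gripper":85,"travel":[41.2,-36.4,3],"twist":[0,0,0]},{"gripper":85,"travel":[41.2,-36.4,3],"twist":[0,0,0]},{"gripper":85,"travel":[41.2,-36.4,3],"twist":[0,0,0]},{"gripper":85,"travel":[41.2,-36.4,3],"twist":[0,0,0]},{"gripper":85,"travel":[41.2,-36.4,3],"twist":[0,0,0]},{"gripper":85,"travel":[41.2,-36.4,3],"twist":[0,0,0]},{"gripper":85,"travel":[41.2,-36.4,3],"twist":[0,0,0]}]' 30
python3 - <<'E'
from h import *
bot.camera("wrist")
im,c=cam("wrist");np.save("w1",im);cv2.imwrite("pics/w1.png",im[...,::-1]);np.save("w1c",c,allow_pickle=True);print(c["camera_from_world"])
E
python3 to.py .5433 -.108 .04 7
```

```text
time: 1.6
ee_pos: [0.5441, -0.1071, 0.2009]
tcp_rot: [-180.0, 0.0, 7.0]
wrist_force: [0.2, -0.8, 0.9]
opening: 0.0848
grasp_force: 0.0
[[ 0.12570223 -0.99206477 -0.00253729 -0.17030062]
 [-0.94449082 -0.12045599  0.30565905  0.4740586 ]
 [-0.3035392  -0.03602558 -0.95213765  0.51240336]
 [ 0.          0.          0.          1.        ]]
at [ 0.5452 -0.105   0.1996] [-1.7992e+02  8.0000e-02  7.2500e+00] t 1.7 F [-0.74  0.72  0.31]
twist first [-0.0014  0.0013  0.0043] then mm (new axes) [ -2.3   2.7 159.6]
```

View pics/w1.png

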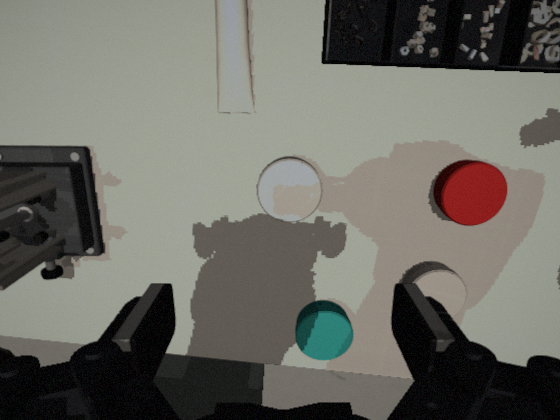

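Wrist view: tin A is centred at about (289,189), fingers clear on both sides.

Run:
```python
from h import *
im=np.load("w1.npy");c=np.load("w1c.npy",allow_pickle=True).item()
for r,p in((32,25),):
    k=cv2.HoughCircles(cv2.medianBlur(cv2.cvtColor(im,cv2.COLOR_RGB2GRAY),3)[130:250,230:350],cv2.HOUGH_GRADIENT,1,50,param1=60,param2=12,minRadius=28,maxRadius=36)
    print(k)
    if k is not None: print(onz(c,k[0,0,0]+230,k[0,0,1]+130,.026))
print(onz(c,289,189,.026))
```

```text
[[[60.5 59.5 32.1]]]
[ 0.54636312 -0.10908417  0.026     ]
[ 0.54663907 -0.10774493  0.026     ]
```

```bash
python3 -m crank '[{"gripper":85,"travel":[1.5,0.5,50],"twist":[0,0,0]},{"gripper":85,"travel":[0,0,50],"twist":[0,0,0]},{"gripper":85,"travel":[0,0,50],"twist":[0,0,0]},{"gripper":85,"travel":[0,0,30],"twist":[0,0,0]},{"gripper":85,"travel":[0,0,16],"twist":[0,0,0]},{"gripper":50,"travel":[0,0,0],"twist":[0,0,0]},{"gripper":50,"travel":[0,0,0],"twist":[0,0,0]},{"gripper":50,"travel":[0,0,0],"twist":[0,0,0]},{"gripper":50,"travel":[0,0,0],"twist":[0,0,0]},{"gripper":50,"travel":[0,0,0],"twist":[0,0,0]}]' 30
python3 -m crank '[{"gripper":50,"travel":[0,0,0],"twist":[0,0,0]},{"gripper":50,"travel":[0,0,0],"twist":[0,0,0]}]' 30
```

```text
time: 2.95
ee_pos: [0.5458, -0.1093, 0.0069]
tcp_rot: [179.9, -0.1, 7.0]
wrist_force: [-0.2, 0.1, 6.9]
opening: 0.055
grasp_force: 32.2
time: 3.2
ee_pos: [0.5458, -0.1093, 0.007]
tcp_rot: [179.9, -0.1, 7.0]
wrist_force: [-0.0, -1.0, 8.0]
opening: 0.0551
grasp_force: 32.2
```

```bash
python3 -m crank '[{"gripper":50,"travel":[0,0,-10],"twist":[0,0,0]},{"gripper":50,"travel":[0,0,-45],"twist":[0,0,0]},{"gripper":50,"travel":[0,0,-50],"twist":[0,0,0]},{"gripper":50,"travel":[0,0,-50],"twist":[0,0,0]},{"gripper":50,"travel":[0,0,-45],"twist":[0,0,0]},{"gripper":50,"travel":[-7.7,-45,-17],"twist":[0,0,0]},{"gripper":50,"travel":[-7.7,-45,-17],"twist":[0,0,0]},{"gripper":50,"travel":[-7.7,-45,-17],"twist":[0,0,0]},{"gripper":50,"travel":[-7.7,-45,-17],"twist":[0,0,0]},{"gripper":50,"travel":[-7.7,-45,-17],"twist":[0,0,0]},{"gripper":50,"travel":[0,0,0],"twist":[0,0,0]},{"gripper":50,"travel":[0,0,0],"twist":[0,0,0]}]' 30
python3 - <<'E'
from h import *
im,c=cam("wrist");np.save("w2",im);cv2.imwrite("pics/w2.png",im[...,::-1]);np.save("w2c",c,allow_pickle=True)
h=cv2.cvtColor(im,cv2.COLOR_RGB2HSV);m=cv2.inRange(h,(5,130,80),(20,255,255))
n,l,s,ce=cv2.connectedComponentsWithStats(m)
for i in range(1,n):
    if s[i,4]>15: print(s[i],ce[i],onz(c,*ce[i],.115))
E
python3 to.py .5005 .11 .19 7
```

```text
time: 4.7
ee_pos: [0.4833, 0.0822, 0.29]
tcp_rot: [-178.9, 0.0, 9.0]
wrist_force: [-0.0, 0.4, -0.7]
opening: 0.0548
grasp_force: 32.1
[249 110  21  24 442] [259.28506787 121.78054299] [0.53406268 0.11359937 0.115     ]
[248 186  20  25 444] [257.69594595 197.79054054] [0.46982612 0.10599095 0.115     ]
at [0.4833 0.082  0.2897] [-1.7886e+02  7.0000e-02  9.0200e+00] t 4.75 F [-0.68 -0.24 -0.62]
twist first [-0.0198  0.0016  0.0352] then mm (new axes) [ 20.5 -25.6  99.7]
```

View pics/w2.png

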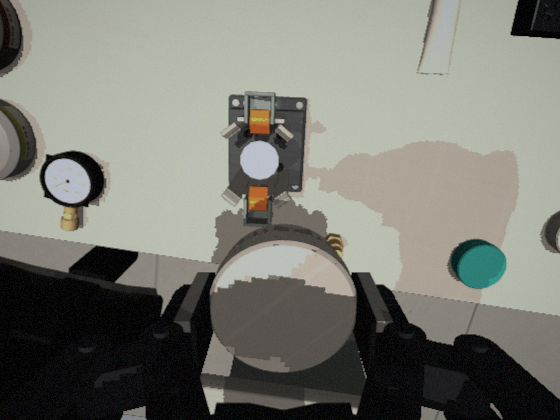

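Wrist view: the magazine is clear, lips at (259,122) and (258,198), and the held tin lid is centred near (283,306).

Run:
```python
from h import *
im=np.load("w2.npy");c=np.load("w2c.npy",allow_pickle=True).item()
g=cv2.GaussianBlur(cv2.cvtColor(im,cv2.COLOR_RGB2GRAY),(3,3),0)
k=cv2.HoughCircles(g[220:390,190:380],cv2.HOUGH_GRADIENT,1,200,param1=60,param2=10,minRadius=60,maxRadius=76);print(k)
tcp=np.array([.4833,.082,.2897])
for uv in((283,306),(k[0,0,0]+190,k[0,0,1]+220)):
    p=onz(c,*uv,tcp[2]+.020);d=p-tcp;y=np.radians(9)
    print(p,"tool xy mm",1000*(d[0]*np.cos(y)+d[1]*np.sin(y)),1000*(d[0]*np.sin(y)-d[1]*np.cos(y)))
for z in(.105,.110,.115): print(z,onz(c,260,160,z),(onz(c,259.3,121.8,z+.003)+onz(c,257.7,197.8,z+.003))/2)
a,b=onz(c,259.3,121.8,.115),onz(c,257.7,197.8,.115);print("yaw",np.degrees(np.arctan2(b[1]-a[1],b[0]-a[0]))+180)
# other height estimate: plate ray + top ray
ct=bot.calibration("top")
for A,B in(((248.3,220.8),(260,160)),((246.48,205.27),(259.3,121.8)),((249.61,235.73),(257.7,197.8))):
    (o,d),(p,e)=ray(ct,*A),ray(c,*B);s=np.linalg.lstsq(np.c_[d,-e],p-o,rcond=None)[0];print(o+d*s[0],p+e*s[1])
```

```text
[[[92.5 82.5 73.2]]]
[0.4859722  0.08225535 0.3097    ] tool xy mm 2.6792458970141544 0.1658149820262089
[0.48740028 0.08267137 0.3097    ] tool xy mm 4.154820276667938 -0.021684363028363234
0.105 [0.5011373  0.10915611 0.105     ] [0.50063069 0.1101822  0.108     ]
0.11 [0.50205181 0.10889113 0.11      ] [0.50156143 0.10989898 0.113     ]
0.115 [0.50296631 0.10862614 0.115     ] [0.50249217 0.10961576 0.118     ]
yaw 6.746996415404055
[0.50072144 0.11006418 0.10332484] [0.50081971 0.10924814 0.10326361]
[0.53336673 0.11440109 0.10736434] [0.53339717 0.11411041 0.10734181]
[0.46858702 0.10590216 0.11058466] [0.46855647 0.10618267 0.11060597]
```

```bash
python3 -m crank '[{"gripper":50,"travel":[0,0,0],"twist":[-0.0198,0.0016,0.0352]},{"gripper":50,"travel":[9,-13,10],"twist":[0,0,0]},{"gripper":50,"travel":[9.5,-12.4,20],"twist":[0,0,0]},{"gripper":50,"travel":[0,0,40],"twist":[0,0,0]},{"gripper":50,"travel":[0,0,40],"twist":[0,0,0]},{"gripper":50,"travel":[0,0,15],"twist":[0,0,0]},{"gripper":50,"travel":[0,0,0],"twist":[0,0,0]},{"gripper":50,"travel":[0,0,0],"twist":[0,0,0]}]' 30
python3 to.py .4986 .1095 .12 7
python3 - <<'E'
from h import *
im,c=cam("wrist");cv2.imwrite("pics/w3.png",im[...,::-1])
E
```

```text
time: 5.75
ee_pos: [0.502, 0.0871, 0.1673]
tcp_rot: [-178.8, -0.2, 9.2]
wrist_force: [0.0, 0.5, -0.1]
opening: 0.0545
grasp_force: 32.1
at [0.502  0.0871 0.1673] [-1.7885e+02 -1.7000e-01  9.2200e+00] t 5.75 F [ 0.04  0.5  -0.09]
twist first [-0.0202 -0.0025  0.0387] then mm (new axes) [ -0.7 -22.7  47.3]
```

View pics/w3.png

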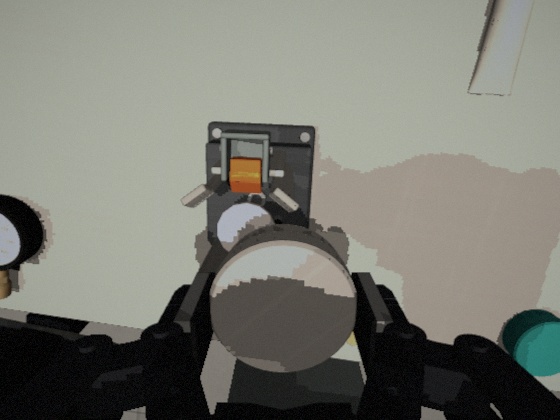

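The tin is still about 23 mm short of the bore (in y) and the twist didn't take. I'll check for a joint limit.

Run:
```python
from h import *
o=bot.get_obs();print(o["q"].round(2),o["qd"].round(2),o["joint_efforts"].round(1),o["torque"])
```

```text
[  9.2   -1.59  -3.73  87.68   1.15 179.98] [ 0.04 -0.13 -0.13 -0.25 -0.05 -0.02] [ -0.  -45.   46.7  -0.    0.1   0. ] [ 0.02013755 -0.05570402  0.00324379]
```

Joint 6 is at its limit, so I'll use the half-turned grasp orientation instead.

```bash
python3 -m crank '[{"gripper":50,"travel":[0,0,-50],"twist":[0.02,0,0]},{"gripper":50,"travel":[0,0,-50],"twist":[0,0,-0.18]},{"gripper":50,"travel":[0,0,0],"twist":[0,0,-0.18]},{"gripper":50,"travel":[0,0,0],"twist":[0,0,-0.18]},{"gripper":50,"travel":[0,0,0],"twist":[0,0,-0.18]},{"gripper":50,"travel":[0,0,0],"twist":[0,0,-0.18]},{"gripper":50,"travel":[0,0,0],"twist":[0,0,-0.18]},{"gripper":50,"travel":[0,0,0],"twist":[0,0,-0.18]},{"gripper":50,"travel":[0,0,0],"twist":[0,0,-0.18]},{"gripper":50,"travel":[0,0,0],"twist":[0,0,-0.18]}]' 30
python3 -m crank '[{"gripper":50,"travel":[0,0,0],"twist":[0,0,-0.18]},{"gripper":50,"travel":[0,0,0],"twist":[0,0,-0.18]},{"gripper":50,"travel":[0,0,0],"twist":[0,0,-0.18]},{"gripper":50,"travel":[0,0,0],"twist":[0,0,-0.18]},{"gripper":50,"travel":[0,0,0],"twist":[0,0,-0.18]},{"gripper":50,"travel":[0,0,0],"twist":[0,0,-0.18]},{"gripper":50,"travel":[0,0,0],"twist":[0,0,-0.18]},{"gripper":50,"travel":[0,0,0],"twist":[0,0,-0.05]},{"gripper":50,"travel":[0,0,0],"twist":[0,0,0]}]' 30
python3 to.py .4995 .11 .27 187
```

```text
time: 7.05
ee_pos: [0.5021, 0.0841, 0.2671]
tcp_rot: [179.7, -2.3, 102.4]
wrist_force: [-0.3, 0.4, -0.6]
opening: 0.0543
grasp_force: 32.2
time: 8.18
ee_pos: [0.502, 0.0841, 0.2668]
tcp_rot: [177.7, -0.3, 177.1]
wrist_force: [0.2, -0.1, -0.8]
opening: 0.0549
grasp_force: 32.2
at [0.502  0.0841 0.2668] [177.73  -0.33 177.08] t 8.175 F [ 0.22 -0.05 -0.78]
twist first [ 0.0401 -0.0024 -0.1732] then mm (new axes) [-0.7 26.  -3.2]
```

```bash
python3 -m crank '[{"gripper":50,"travel":[0,0,0],"twist":[0.04,-0.0024,-0.1732]},{"gripper":50,"travel":[-21,23.6,-10],"twist":[0,0,0]},{"gripper":50,"travel":[0,0,-13],"twist":[0,0,0]},{"gripper":50,"travel":[0,0,0],"twist":[0,0,0]},{"gripper":50,"travel":[0,0,0],"twist":[0,0,0]}]' 30
python3 to.py .5 .11 .17 187
python3 - <<'E'
from h import *
o=bot.get_obs();im,c=cam("wrist");np.save("w4",im);cv2.imwrite("pics/w4.png",im[...,::-1]);np.save("w4c",c,allow_pickle=True)
h=cv2.cvtColor(im,cv2.COLOR_RGB2HSV);m=cv2.inRange(h,(5,130,80),(20,255,255))
n,l,s,ce=cv2.connectedComponentsWithStats(m)
L=[ce[i] for i in range(1,n) if s[i,4]>150];print(L)
for z in(.105,.11): print("bore",sum(onz(c,*p,z+.003) for p in L)/len(L))
g=cv2.GaussianBlur(cv2.cvtColor(im,cv2.COLOR_RGB2GRAY),(3,3),0)
k=cv2.HoughCircles(g[220:390,190:380],cv2.HOUGH_GRADIENT,1,200,param1=60,param2=10,minRadius=55,maxRadius=76);print(k)
print("tin",onz(c,283,306,o["ee_pos"][2]+.02),"at",o["ee_pos"])
E
```

```text
time: 8.8
ee_pos: [0.5195, 0.1096, 0.2888]
tcp_rot: [180.0, -0.1, -173.0]
wrist_force: [-0.0, 0.2, -0.9]
opening: 0.0547
grasp_force: 32.2
at [0.5195 0.1096 0.2888] [ 1.8000e+02 -9.0000e-02 -1.7302e+02] t 8.8 F [-0.05  0.2  -0.94]
twist first [ 0.0001 -0.0015 -0.0004] then mm (new axes) [ 19.3   2.8 118.8]
[array([285.50219298, 127.93201754]), array([284.93160377, 204.19811321])]
bore [0.50231143 0.10972339 0.108     ]
bore [0.50138261 0.10957582 0.113     ]
[[[92.5 78.5 74.3]]]
tin [0.51661588 0.10943249 0.30875228] at [0.51951821 0.10958527 0.28875228]
```

View pics/w4.png

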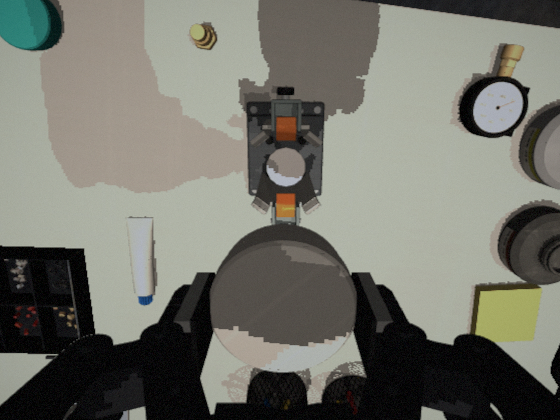

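Run:
```python
from h import *
im=np.load("w4.npy");c=np.load("w4c.npy",allow_pickle=True).item();g=cv2.cvtColor(im,cv2.COLOR_RGB2GRAY)
print("f",f_of(c))
for r in(290,300,306,312): print(r,g[r,200:222],g[r,346:368])
for u in(270,283,296): print(u,g[216:250:1,u],g[360:378,u])
T=np.array(c["camera_from_world"])
for z in(.014,.018,.022,.026):
    x=np.array([.5195,.1096,.2888+z]);R=.0285
    for off in(-.004,-.002,0,.002):
        P=x+[off,0,0];print(z,off,[tuple(np.round(proj(c,P+R*np.array(d)),1)) for d in((0,1,0),(0,-1,0),(1,0,0),(-1,0,0))])
```

```text
f 378.238636993344
290 [43 38 20 16  2  1  7 12  4  8 50 71 71 70 77 80 78 85 79 81 80 80] [76 78 81 80 76 71 65 65 60 48 13  9 10 14  8  2  2  7 36 39 39 40]
300 [ 4  6  3  6  0  8  0  0  0 15 54 76 82 80 78 76 80 81 80 79 79 78] [79 77 77 78 79 78 80 77 69 63 44  7  7  8 10 10  2 12  0  9  9  3]
306 [12  9  4  3  1  4  0  5 10 13 57 79 80 79 78 80 81 79 80 80 79 77] [80 79 77 78 80 82 80 82 73 62 35  3  9  4 11 14 16  8  0  9  8  6]
312 [ 2  2  6  3  3 14  8  1  3  8 60 77 78 81 80 81 77 80 80 81 79 79] [80 80 79 80 81 84 84 82 76 59 24  6 11  0  9  9  4  0  9 11  0  5]
270 [179 180 145 139 154 161 154 172 179 102  48  50  48  51  53  48  50  51
  48  51  44  52  51  50  45  66  71  72  72  70  75  80  78  80] [160 161 160 164 169 175 173 173 156 168 172  96  16  22  18  11  12  11]
283 [126 138 137 137 137  99  73  62  49  49  48  52  49  48  47  50  51  48
  48  47  48  48  46  48  70  84  86  87  86  95 106 114 109 111] [171 173 174 176 171 174 172 173 174 171 173 175  98  20   0  14  11   4]
296 [100  95  97  98  97 102 101 100 103  73  49  48  48  47  52  47  52  46
  49  50  
[... 2189 characters left out ...]
4(249.7))]
0.026 -0.004 [(np.float64(363.1), np.float64(321.0)), (np.float64(203.4), np.float64(303.8)), (np.float64(274.6), np.float64(378.0)), (np.float64(294.4), np.float64(237.9))]
0.026 -0.002 [(np.float64(362.0), np.float64(325.8)), (np.float64(203.0), np.float64(308.7)), (np.float64(273.9), np.float64(382.3)), (np.float64(293.7), np.float64(243.5))]
0.026 0 [(np.float64(361.0), np.float64(330.5)), (np.float64(202.7), np.float64(313.7)), (np.float64(273.3), np.float64(386.6)), (np.float64(292.9), np.float64(249.0))]
0.026 0.002 [(np.float64(360.0), np.float64(335.2)), (np.float64(202.4), np.float64(318.5)), (np.float64(272.7), np.float64(390.8)), (np.float64(292.1), np.float64(254.4))]
```

Fitting the projected rim gives the tin centred on the TCP, with its lid 18 mm above it. Next I go to (0.5013, 0.1098) and lower.

```bash
python3 -m crank '[{"gripper":50,"travel":[9,1.2,10],"twist":[0,0,0]},{"gripper":50,"travel":[9,1.1,20],"twist":[0,0,0]},{"gripper":50,"travel":[0,0,40],"twist":[0,0,0]},{"gripper":50,"travel":[0,0,40],"twist":[0,0,0]},{"gripper":50,"travel":[0,0,20],"twist":[0,0,0]},{"gripper":50,"travel":[0,0,0],"twist":[0,0,0]},{"gripper":50,"travel":[0,0,0],"twist":[0,0,0]}]' 30
python3 to.py .5013 .1098 .14 -173
python3 -m crank '[{"gripper":50,"travel":[0,0,4],"twist":[0,0,0]},{"gripper":50,"travel":[0,0,4],"twist":[0,0,0]},{"gripper":50,"travel":[0,0,3],"twist":[0,0,0]},{"gripper":50,"travel":[0,0,0],"twist":[0,0,0]}]'
```

```text
time: 9.72
ee_pos: [0.5015, 0.11, 0.1598]
tcp_rot: [180.0, -0.0, -173.0]
wrist_force: [-0.3, -0.6, -0.2]
opening: 0.0547
grasp_force: 32.2
at [0.5015 0.11   0.1598] [ 1.7999e+02 -3.0000e-02 -1.7299e+02] t 9.725 F [-0.26 -0.62 -0.24]
twist first [ 0.0002 -0.0006  0.0002] then mm (new axes) [ 0.2 -0.1 19.8]
time: 10.22
ee_pos: [0.5011, 0.1101, 0.1474]
tcp_rot: [180.0, -0.1, -173.0]
wrist_force: [-0.3, -0.4, -0.6]
opening: 0.0546
grasp_force: 32.2
```

```bash
for i in 1; do python3 -m crank '[{"gripper":50,"travel":[0,0,3],"twist":[0,0,0]},{"gripper":50,"travel":[0,0,3],"twist":[0,0,0]},{"gripper":50,"travel":[0,0,0],"twist":[0,0,0]}]'
python3 -m crank '[{"gripper":50,"travel":[0,0,3],"twist":[0,0,0]},{"gripper":50,"travel":[0,0,3],"twist":[0,0,0]},{"gripper":50,"travel":[0,0,0],"twist":[0,0,0]}]'
python3 -m crank '[{"gripper":50,"travel":[0,0,3],"twist":[0,0,0]},{"gripper":50,"travel":[0,0,0],"twist":[0,0,0]}]'; done | grep -E "pos|force"
```

```text
ee_pos: [0.5011, 0.11, 0.1413]
wrist_force: [1.3, 0.7, -1.1]
grasp_force: 32.2
ee_pos: [0.5011, 0.11, 0.1353]
wrist_force: [0.2, -0.4, -0.8]
grasp_force: 32.2
ee_pos: [0.5012, 0.1101, 0.1324]
wrist_force: [0.1, -0.3, -0.6]
grasp_force: 32.2
```

```bash
(python3 -m crank '[{"gripper":50,"travel":[0,0,2],"twist":[0,0,0]},{"gripper":50,"travel":[0,0,2],"twist":[0,0,0]},{"gripper":50,"travel":[0,0,0],"twist":[0,0,0]}]'
python3 -m crank '[{"gripper":50,"travel":[0,0,2],"twist":[0,0,0]},{"gripper":50,"travel":[0,0,2],"twist":[0,0,0]},{"gripper":50,"travel":[0,0,0],"twist":[0,0,0]}]'
python3 -m crank '[{"gripper":50,"travel":[0,0,2],"twist":[0,0,0]},{"gripper":50,"travel":[0,0,0],"twist":[0,0,0]}]'
python3 -m crank '[{"gripper":50,"travel":[0,0,1.5],"twist":[0,0,0]},{"gripper":50,"travel":[0,0,0],"twist":[0,0,0]}]') | grep -E "pos|wrist"
```

```text
ee_pos: [0.5012, 0.11, 0.1285]
wrist_force: [-0.5, 0.6, -0.2]
ee_pos: [0.5011, 0.1101, 0.1245]
wrist_force: [0.0, 0.5, 0.1]
ee_pos: [0.5012, 0.11, 0.1225]
wrist_force: [0.1, 0.5, -0.3]
ee_pos: [0.5012, 0.1101, 0.1211]
wrist_force: [-0.3, -1.2, -0.2]
```

```bash
(python3 -m crank '[{"gripper":50,"travel":[0,0,1.5],"twist":[0,0,0]},{"gripper":50,"travel":[0,0,0],"twist":[0,0,0]}]'
python3 -m crank '[{"gripper":50,"travel":[0,0,1.5],"twist":[0,0,0]},{"gripper":50,"travel":[0,0,0],"twist":[0,0,0]}]'
python3 -m crank '[{"gripper":50,"travel":[0,0,1.5],"twist":[0,0,0]},{"gripper":50,"travel":[0,0,0],"twist":[0,0,0]}]'
python3 -m crank '[{"gripper":50,"travel":[0,0,1.5],"twist":[0,0,0]},{"gripper":50,"travel":[0,0,0],"twist":[0,0,0]}]') | grep -E "pos|wrist"
```

```text
ee_pos: [0.5013, 0.1101, 0.1197]
wrist_force: [0.2, 0.2, -0.2]
ee_pos: [0.5015, 0.1101, 0.1186]
wrist_force: [0.4, -0.6, 3.2]
ee_pos: [0.5015, 0.1101, 0.1172]
wrist_force: [0.3, 0.1, 5.1]
ee_pos: [0.5015, 0.1101, 0.1154]
wrist_force: [1.6, 0.4, 3.3]
```

Contact at TCP z≈0.119, as predicted. I'll release, lift and shut the fingers.

```bash
(python3 -m crank '[{"gripper":80,"travel":[0,0,0],"twist":[0,0,0]},{"gripper":80,"travel":[0,0,0],"twist":[0,0,0]},{"gripper":80,"travel":[0,0,0],"twist":[0,0,0]},{"gripper":80,"travel":[0,0,-20],"twist":[0,0,0]},{"gripper":80,"travel":[0,0,-30],"twist":[0,0,0]},{"gripper":0,"travel":[0,0,-10],"twist":[0,0,0]},{"gripper":0,"travel":[0,0,0],"twist":[0,0,0]},{"gripper":0,"travel":[0,0,0],"twist":[0,0,0]},{"gripper":0,"travel":[0,0,0],"twist":[0,0,0]},{"gripper":0,"travel":[0,0,0],"twist":[0,0,0]},{"gripper":0,"travel":[0,0,0],"twist":[0,0,0]},{"gripper":0,"travel":[0,0,0],"twist":[0,0,0]}]'
) | grep -E "pos|wrist|open"
python3 - <<'E'
from h import *
im,c=cam("wrist");im2,_=cam("scene")
cv2.imwrite("pics/w5.png",np.hstack([cv2.resize(im,(480,360)),cv2.resize(im2[160:300,200:325],(320,360))])[...,::-1])
E
```

```text
ee_pos: [0.5013, 0.1101, 0.1751]
wrist_force: [-0.2, 0.2, 0.6]
opening: 0.0001
```

View pics/w5.png

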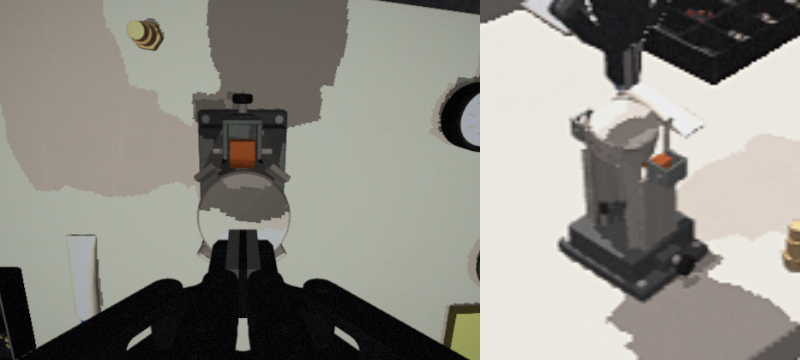

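The tin sits flat in the mouth, centred between the posts. Now the push by feel.

```bash
(python3 -m crank '[{"gripper":0,"travel":[0,0,20],"twist":[0,0,0]},{"gripper":0,"travel":[0,0,13],"twist":[0,0,0]},{"gripper":0,"travel":[0,0,0],"twist":[0,0,0]}]'
python3 -m crank '[{"gripper":0,"travel":[0,0,2],"twist":[0,0,0]},{"gripper":0,"travel":[0,0,2],"twist":[0,0,0]},{"gripper":0,"travel":[0,0,0],"twist":[0,0,0]}]'
python3 -m crank '[{"gripper":0,"travel":[0,0,2],"twist":[0,0,0]},{"gripper":0,"travel":[0,0,0],"twist":[0,0,0]}]'
python3 -m crank '[{"gripper":0,"travel":[0,0,2],"twist":[0,0,0]},{"gripper":0,"travel":[0,0,0],"twist":[0,0,0]}]'
python3 -m crank '[{"gripper":0,"travel":[0,0,2],"twist":[0,0,0]},{"gripper":0,"travel":[0,0,0],"twist":[0,0,0]}]'
) | grep -E "pos|wrist"
```

```text
ee_pos: [0.5007, 0.11, 0.1412]
wrist_force: [0.2, -0.2, 0.0]
ee_pos: [0.5015, 0.1101, 0.1388]
wrist_force: [-0.2, -0.5, 4.1]
ee_pos: [0.5013, 0.1101, 0.1365]
wrist_force: [-0.9, -0.1, 5.6]
ee_pos: [0.5012, 0.1101, 0.1344]
wrist_force: [-1.1, -1.3, 5.2]
ee_pos: [0.5013, 0.1101, 0.1326]
wrist_force: [-2.0, -0.8, 5.0]
```

```bash
(python3 -m crank '[{"gripper":0,"travel":[0,0,2],"twist":[0,0,0]},{"gripper":0,"travel":[0,0,2],"twist":[0,0,0]},{"gripper":0,"travel":[0,0,0],"twist":[0,0,0]}]'
python3 -m crank '[{"gripper":0,"travel":[0,0,2],"twist":[0,0,0]},{"gripper":0,"travel":[0,0,2],"twist":[0,0,0]},{"gripper":0,"travel":[0,0,0],"twist":[0,0,0]}]'
python3 -m crank '[{"gripper":0,"travel":[0,0,2],"twist":[0,0,0]},{"gripper":0,"travel":[0,0,2],"twist":[0,0,0]},{"gripper":0,"travel":[0,0,0],"twist":[0,0,0]}]'
python3 -m crank '[{"gripper":0,"travel":[0,0,2],"twist":[0,0,0]},{"gripper":0,"travel":[0,0,2],"twist":[0,0,0]},{"gripper":0,"travel":[0,0,0],"twist":[0,0,0]}]'
) | grep -E "pos|wrist"
```

```text
ee_pos: [0.5014, 0.1101, 0.1281]
wrist_force: [1.6, -0.0, 2.6]
ee_pos: [0.5012, 0.1101, 0.1239]
wrist_force: [1.5, -0.5, 2.5]
ee_pos: [0.5012, 0.1101, 0.1198]
wrist_force: [1.4, 1.4, 2.1]
ee_pos: [0.5011, 0.1101, 0.1159]
wrist_force: [0.1, 0.5, 1.4]
```

```bash
(python3 -m crank '[{"gripper":0,"travel":[0,0,2],"twist":[0,0,0]},{"gripper":0,"travel":[0,0,2],"twist":[0,0,0]},{"gripper":0,"travel":[0,0,0],"twist":[0,0,0]}]'
python3 -m crank '[{"gripper":0,"travel":[0,0,2],"twist":[0,0,0]},{"gripper":0,"travel":[0,0,0],"twist":[0,0,0]}]'
python3 -m crank '[{"gripper":0,"travel":[0,0,2],"twist":[0,0,0]},{"gripper":0,"travel":[0,0,0],"twist":[0,0,0]}]'
python3 -m crank '[{"gripper":0,"travel":[0,0,2],"twist":[0,0,0]},{"gripper":0,"travel":[0,0,0],"twist":[0,0,0]}]'
python3 -m crank '[{"gripper":0,"travel":[0,0,2],"twist":[0,0,0]},{"gripper":0,"travel":[0,0,0],"twist":[0,0,0]}]'
) | grep -E "pos|wrist"
```

```text
ee_pos: [0.5009, 0.11, 0.1117]
wrist_force: [-0.4, -0.3, 0.5]
ee_pos: [0.5009, 0.11, 0.1097]
wrist_force: [-0.6, -0.6, 0.4]
ee_pos: [0.5011, 0.1101, 0.1081]
wrist_force: [-1.8, 0.4, 3.1]
ee_pos: [0.5011, 0.1101, 0.1061]
wrist_force: [-1.8, 0.0, 1.8]
ee_pos: [0.5011, 0.11, 0.104]
wrist_force: [-1.6, -0.2, 3.1]
```

```bash
(python3 -m crank '[{"gripper":0,"travel":[0,0,2],"twist":[0,0,0]},{"gripper":0,"travel":[0,0,0],"twist":[0,0,0]}]'
python3 -m crank '[{"gripper":0,"travel":[0,0,2],"twist":[0,0,0]},{"gripper":0,"travel":[0,0,2],"twist":[0,0,0]},{"gripper":0,"travel":[0,0,0],"twist":[0,0,0]}]'
python3 -m crank '[{"gripper":0,"travel":[0,0,-3],"twist":[0,0,0]},{"gripper":0,"travel":[0,0,-3],"twist":[0,0,0]},{"gripper":0,"travel":[0,0,-3],"twist":[0,0,0]},{"gripper":0,"travel":[0,0,0],"twist":[0,0,0]}]'
python3 -m crank '[{"gripper":0,"travel":[0,0,-5],"twist":[0,0,0]},{"gripper":0,"travel":[0,0,-45],"twist":[0,0,0]},{"gripper":0,"travel":[0,0,-60],"twist":[0,0,0]},{"gripper":85,"travel":[-40,0,-30],"twist":[0,0,0]},{"gripper":85,"travel":[0,0,0],"twist":[0,0,0]}]'
) | grep -E "pos|wrist"
python3 - <<'E'
from h import *
im,c=cam("wrist");im2,_=cam("scene");np.save("w6",im)
cv2.imwrite("pics/w6.png",np.hstack([cv2.resize(im,(480,360)),cv2.resize(im2[160:300,200:325],(320,360))])[...,::-1])
E
```

```text
ee_pos: [0.5011, 0.1101, 0.102]
wrist_force: [-2.2, -0.9, 3.0]
ee_pos: [0.5012, 0.1101, 0.098]
wrist_force: [-2.5, -0.3, 4.2]
ee_pos: [0.5013, 0.1101, 0.1075]
wrist_force: [-2.3, -0.8, 2.9]
ee_pos: [0.5438, 0.1154, 0.2485]
wrist_force: [-0.3, 0.0, -0.0]
```

View pics/w6.png

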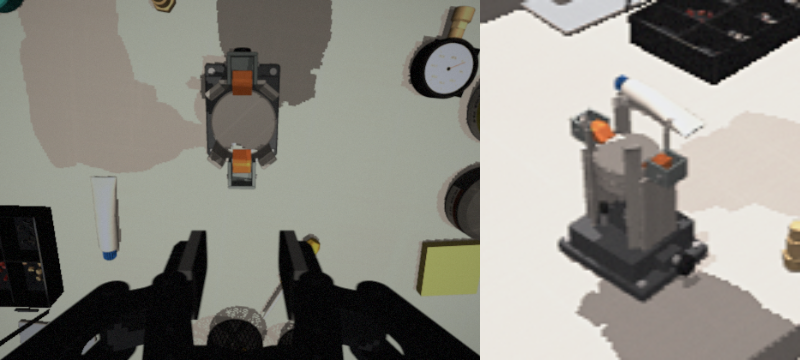

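The lips are closed over the first tin, which sits flat, so it is held. Next is tin B.

```bash
python3 -m crank '[{"gripper":85,"travel":[16.1,-45.4,0],"twist":[0,0,0]},{"gripper":85,"travel":[16.1,-45.4,0],"twist":[0,0,0]},{"gripper":85,"travel":[16.1,-45.4,0],"twist":[0,0,0]},{"gripper":85,"travel":[16.1,-45.4,0],"twist":[0,0,0]},{"gripper":85,"travel":[16.1,-45.4,0],"twist":[0,0,0]},{"gripper":85,"travel":[16.1,-45.4,0],"twist":[0,0,0]},{"gripper":85,"travel":[16,-45.3,10],"twist":[0,0,0]},{"gripper":85,"travel":[16,-45.3,10],"twist":[0,0,0]},{"gripper":85,"travel":[0,0,20],"twist":[0,0,0]},{"gripper":85,"travel":[0,0,0],"twist":[0,0,0]},{"gripper":85,"travel":[0,0,0],"twist":[0,0,0]}]' 30
python3 - <<'E'
from h import *
o=bot.get_obs();im,c=cam("wrist");np.save("w7",im)
u,v=map(int,proj(c,(.4605,-.2605,.026)));print(u,v)
x0,y0=max(u-60,0),max(v-60,0)
k=cv2.HoughCircles(cv2.medianBlur(cv2.cvtColor(im,cv2.COLOR_RGB2GRAY),3)[y0:v+60,x0:u+60],cv2.HOUGH_GRADIENT,1,50,param1=60,param2=12,minRadius=26,maxRadius=38);print(k)
if k is not None: print(onz(c,k[0,0,0]+x0,k[0,0,1]+y0,.026))
E
python3 to.py .4605 -.2605 .005 -173
```

```text
time: 22.68
ee_pos: [0.4576, -0.2603, 0.2076]
tcp_rot: [180.0, -0.1, -172.9]
wrist_force: [-0.9, -0.1, 0.4]
opening: 0.0845
grasp_force: 0.0
281 189
[[[62.5 59.5 30.8]]]
[ 0.4594589  -0.25928278  0.026     ]
at [ 0.4579 -0.2604  0.208 ] [-1.7999e+02 -7.0000e-02 -1.7292e+02] t 22.725 F [ 0.09  0.2  -0.26]
twist first [-0.0002 -0.0013  0.0014] then mm (new axes) [ -2.6  -0.4 203. ]
```

```bash
python3 -m crank '[{"gripper":85,"travel":[-2.4,0,50],"twist":[0,0,0]},{"gripper":85,"travel":[0,0,50],"twist":[0,0,0]},{"gripper":85,"travel":[0,0,50],"twist":[0,0,0]},{"gripper":85,"travel":[0,0,35],"twist":[0,0,0]},{"gripper":85,"travel":[0,0,16],"twist":[0,0,0]},{"gripper":50,"travel":[0,0,0],"twist":[0,0,0]},{"gripper":50,"travel":[0,0,0],"twist":[0,0,0]},{"gripper":50,"travel":[0,0,0],"twist":[0,0,0]},{"gripper":50,"travel":[0,0,0],"twist":[0,0,0]},{"gripper":50,"travel":[0,0,0],"twist":[0,0,0]},{"gripper":50,"travel":[0,0,0],"twist":[0,0,0]}]' 30
python3 -m crank '[{"gripper":50,"travel":[0,0,-10],"twist":[0,0,0]},{"gripper":50,"travel":[0,0,-45],"twist":[0,0,0]},{"gripper":50,"travel":[0,0,-50],"twist":[0,0,0]},{"gripper":50,"travel":[0,0,-50],"twist":[0,0,0]},{"gripper":50,"travel":[0,0,-50],"twist":[0,0,0]},{"gripper":50,"travel":[0,0,-35],"twist":[0,0,0]},{"gripper":50,"travel":[0,0,0],"twist":[0,0,0]},{"gripper":50,"travel":[0,0,0],"twist":[0,0,0]}]' 30
python3 - <<'E'
from h import *
o=bot.get_obs();im,c=cam("wrist");g=cv2.cvtColor(im,cv2.COLOR_RGB2GRAY).astype(int)
print(g[216:252,283],g[360:385,283]);print(g[306,200:222],g[306,346:368])
for z in(.014,.018,.022):
  for off in(-.003,0,.003):
    P=o["ee_pos"]+[off,0,z];print(z,off,[np.round(proj(c,P+.0285*np.array(d)),1)[i] for d,i in(((0,1,0),0),((0,-1,0),0),((1,0,0),1),((-1,0,0),1))])
E
python3 to.py .5013 .1099 .24 -173
```

```text
time: 24.1
ee_pos: [0.4611, -0.2613, 0.0084]
tcp_rot: [-179.9, 0.1, -173.0]
wrist_force: [-0.4, 1.4, 6.9]
opening: 0.0535
grasp_force: 32.2
time: 25.1
ee_pos: [0.4602, -0.2607, 0.2461]
tcp_rot: [180.0, -0.1, -173.0]
wrist_force: [-0.4, -0.2, -1.3]
opening: 0.053
grasp_force: 32.0
[175 180 178 176 131  71  48  52  53  49  46  51  47  47  48  49  50  49
  50  48  69  88  86  86  86  92 107 111 109 110 109  91  79  85  79  79] [176 174 176 175 172 176 173 169 100  83 139 132  73  20  25  18  27  23
  22  17  13  20  24  20  14]
[ 0  1  2  9 10  9  3  5  6  0  1  9 30 70 81 84 80 85 84 85 85 79] [80 81 79 79 83 80 81 58 16 12  4  7  5 10 10  1  6  4 10  6  1  5]
0.014 -0.003 [np.float64(356.3), np.float64(209.5), np.float64(358.9), np.float64(228.4)]
0.014 0 [np.float64(354.9), np.float64(209.0), np.float64(365.0), np.float64(236.1)]
0.014 0.003 [np.float64(353.5), np.float64(208.5), np.float64(371.0), np.float64(243.7)]
0.018 -0.003 [np.float64(358.2), np.float64(207.5), np.float64(365.6), np.float64(232.3)]
0.018 0 [np.float64(356.8), np.float64(207.0), np.float64(371.8), np.float64(240.2)]
0.018 0.003 [np.float64(355.3), np.float64(206.5), np.float64(377.9), np.float64(247.9)]
0.022 -0.003 [np.float64(360.3), np.float64(205.4), np.float64(372.7), np.float64(236.4)]
0.022 0 [np.float64(358.8), np.float64(204.9), np.float64(379.0), np.float64(244.4)]
0.022 0.003 [np.float64(357.3), np.float64(204.4), np.float64(385.2), np.float64(252.4)]
at [ 0.46   -0.2606  0.2455] [ 1.7995e+02 -1.6000e-01 -1.7297e+02] t 25.15 F [-0.31  0.46 -1.7 ]
twist first [ 0.0008 -0.0028  0.0005] then mm (new axes) [-86.1 362.7   5.5]
```

Tin B is held, centred on the TCP with its lid about 16 mm above it.

```bash
python3 -m crank '[{"gripper":50,"travel":[-10.8,45.3,0],"twist":[0,0,0]},{"gripper":50,"travel":[-10.8,45.3,0],"twist":[0,0,0]},{"gripper":50,"travel":[-10.8,45.3,0],"twist":[0,0,0]},{"gripper":50,"travel":[-10.8,45.3,0],"twist":[0,0,0]},{"gripper":50,"travel":[-10.8,45.3,0],"twist":[0,0,0]},{"gripper":50,"travel":[-10.8,45.3,0],"twist":[0,0,0]},{"gripper":50,"travel":[-10.7,45.4,0],"twist":[0,0,0]},{"gripper":50,"travel":[-10.6,45.5,0],"twist":[0,0,0]},{"gripper":50,"travel":[0,0,0],"twist":[0,0,0]},{"gripper":50,"travel":[0,0,0],"twist":[0,0,0]},{"gripper":50,"travel":[0,0,0],"twist":[0,0,0]}]' 30
python3 to.py .5012 .11 .16 -173
```

```text
time: 26.52
ee_pos: [0.5012, 0.1089, 0.2459]
tcp_rot: [-180.0, -0.1, -173.0]
wrist_force: [-0.1, -0.3, -0.1]
opening: 0.053
grasp_force: 32.1
at [0.5012 0.1089 0.2459] [-1.7999e+02 -1.3000e-01 -1.7304e+02] t 26.525 F [-0.08 -0.28 -0.12]
twist first [-0.0001 -0.0023 -0.0006] then mm (new axes) [-0.1  1.1 85.9]
```

```bash
(python3 -m crank '[{"gripper":50,"travel":[0,1.1,40],"twist":[0,0,0]},{"gripper":50,"travel":[0,0,40],"twist":[0,0,0]},{"gripper":50,"travel":[0,0,10],"twist":[0,0,0]},{"gripper":50,"travel":[0,0,0],"twist":[0,0,0]}]'
python3 -m crank '[{"gripper":50,"travel":[0,0,3],"twist":[0,0,0]},{"gripper":50,"travel":[0,0,3],"twist":[0,0,0]},{"gripper":50,"travel":[0,0,3],"twist":[0,0,0]},{"gripper":50,"travel":[0,0,0],"twist":[0,0,0]}]'
python3 -m crank '[{"gripper":50,"travel":[0,0,3],"twist":[0,0,0]},{"gripper":50,"travel":[0,0,3],"twist":[0,0,0]},{"gripper":50,"travel":[0,0,3],"twist":[0,0,0]},{"gripper":50,"travel":[0,0,3],"twist":[0,0,0]},{"gripper":50,"travel":[0,0,0],"twist":[0,0,0]}]'
python3 -m crank '[{"gripper":50,"travel":[0,0,2],"twist":[0,0,0]},{"gripper":50,"travel":[0,0,2],"twist":[0,0,0]},{"gripper":50,"travel":[0,0,0],"twist":[0,0,0]}]'
) | grep -E "pos|wrist"
```

```text
ee_pos: [0.5011, 0.1103, 0.1567]
wrist_force: [-0.2, 0.2, -0.0]
ee_pos: [0.501, 0.1109, 0.1471]
wrist_force: [-0.5, -0.6, 0.3]
ee_pos: [0.5009, 0.1108, 0.1349]
wrist_force: [-0.2, -0.6, -0.2]
ee_pos: [0.501, 0.1108, 0.131]
wrist_force: [-0.2, -0.1, -0.5]
```

```bash
(python3 -m crank '[{"gripper":50,"travel":[0,-0.6,3],"twist":[0,0,0]},{"gripper":50,"travel":[0,0,2],"twist":[0,0,0]},{"gripper":50,"travel":[0,0,0],"twist":[0,0,0]}]'
python3 -m crank '[{"gripper":50,"travel":[0,0,2],"twist":[0,0,0]},{"gripper":50,"travel":[0,0,2],"twist":[0,0,0]},{"gripper":50,"travel":[0,0,0],"twist":[0,0,0]}]'
python3 -m crank '[{"gripper":50,"travel":[0,0,1.5],"twist":[0,0,0]},{"gripper":50,"travel":[0,0,0],"twist":[0,0,0]}]'
python3 -m crank '[{"gripper":50,"travel":[0,0,1.5],"twist":[0,0,0]},{"gripper":50,"travel":[0,0,0],"twist":[0,0,0]}]'
) | grep -E "pos|wrist"
```

```text
ee_pos: [0.501, 0.1102, 0.1259]
wrist_force: [0.2, 0.7, -0.8]
ee_pos: [0.5012, 0.1103, 0.1222]
wrist_force: [1.0, -0.7, 0.0]
ee_pos: [0.5015, 0.1103, 0.1211]
wrist_force: [1.7, 0.2, 2.9]
ee_pos: [0.5013, 0.1103, 0.1195]
wrist_force: [0.8, 0.7, 5.4]
```

```bash
(python3 -m crank '[{"gripper":80,"travel":[0,0,0],"twist":[0,0,0]},{"gripper":80,"travel":[0,0,0],"twist":[0,0,0]},{"gripper":80,"travel":[0,0,0],"twist":[0,0,0]},{"gripper":80,"travel":[0,0,-20],"twist":[0,0,0]},{"gripper":80,"travel":[0,0,-30],"twist":[0,0,0]},{"gripper":0,"travel":[0,0,-6],"twist":[0,0,0]},{"gripper":0,"travel":[0,0,0],"twist":[0,0,0]},{"gripper":0,"travel":[0,0,0],"twist":[0,0,0]},{"gripper":0,"travel":[0,0,0],"twist":[0,0,0]},{"gripper":0,"travel":[0,0,0],"twist":[0,0,0]},{"gripper":0,"travel":[0,0,0],"twist":[0,0,0]},{"gripper":0,"travel":[0,0,0],"twist":[0,0,0]}]'
python3 -m crank '[{"gripper":0,"travel":[0,0,20],"twist":[0,0,0]},{"gripper":0,"travel":[0,0,12],"twist":[0,0,0]},{"gripper":0,"travel":[0,0,0],"twist":[0,0,0]}]'
python3 -m crank '[{"gripper":0,"travel":[0,0,1],"twist":[0,0,0]},{"gripper":0,"travel":[0,0,0],"twist":[0,0,0]}]'
) | grep -E "pos|wrist|open"
```

```text
ee_pos: [0.5012, 0.1103, 0.1751]
wrist_force: [-0.3, 0.3, -0.5]
opening: -0.0003
ee_pos: [0.5006, 0.1101, 0.1423]
wrist_force: [-1.0, 0.2, 0.6]
opening: 0.0002
ee_pos: [0.5014, 0.1103, 0.1427]
wrist_force: [-0.1, 0.2, -0.2]
opening: -0.0002
```

```bash
(python3 -m crank '[{"gripper":0,"travel":[0,0,2],"twist":[0,0,0]},{"gripper":0,"travel":[0,0,2],"twist":[0,0,0]},{"gripper":0,"travel":[0,0,0],"twist":[0,0,0]}]'
python3 -m crank '[{"gripper":0,"travel":[0,0,2],"twist":[0,0,0]},{"gripper":0,"travel":[0,0,0],"twist":[0,0,0]}]'
python3 -m crank '[{"gripper":0,"travel":[0,0,2],"twist":[0,0,0]},{"gripper":0,"travel":[0,0,0],"twist":[0,0,0]}]'
python3 -m crank '[{"gripper":0,"travel":[0,0,2],"twist":[0,0,0]},{"gripper":0,"travel":[0,0,0],"twist":[0,0,0]}]'
python3 -m crank '[{"gripper":0,"travel":[0,0,2],"twist":[0,0,0]},{"gripper":0,"travel":[0,0,0],"twist":[0,0,0]}]'
) | grep -E "pos|wrist"
```

```text
ee_pos: [0.5013, 0.1103, 0.1384]
wrist_force: [-0.5, -0.3, 2.1]
ee_pos: [0.5015, 0.1103, 0.1368]
wrist_force: [-0.7, 0.4, 5.3]
ee_pos: [0.5016, 0.1104, 0.1348]
wrist_force: [1.3, 0.5, 4.5]
ee_pos: [0.5013, 0.1103, 0.1323]
wrist_force: [1.2, 0.0, 3.4]
ee_pos: [0.5012, 0.1103, 0.13]
wrist_force: [1.0, 0.2, 2.6]
```

```bash
(python3 -m crank '[{"gripper":0,"travel":[0,0,2],"twist":[0,0,0]},{"gripper":0,"travel":[0,0,2],"twist":[0,0,0]},{"gripper":0,"travel":[0,0,0],"twist":[0,0,0]}]'
python3 -m crank '[{"gripper":0,"travel":[0,0,2],"twist":[0,0,0]},{"gripper":0,"travel":[0,0,2],"twist":[0,0,0]},{"gripper":0,"travel":[0,0,0],"twist":[0,0,0]}]'
python3 -m crank '[{"gripper":0,"travel":[0,0,2],"twist":[0,0,0]},{"gripper":0,"travel":[0,0,2],"twist":[0,0,0]},{"gripper":0,"travel":[0,0,0],"twist":[0,0,0]}]'
python3 -m crank '[{"gripper":0,"travel":[0,0,2],"twist":[0,0,0]},{"gripper":0,"travel":[0,0,2],"twist":[0,0,0]},{"gripper":0,"travel":[0,0,0],"twist":[0,0,0]}]'
) | grep -E "pos|wrist"
```

```text
ee_pos: [0.501, 0.1102, 0.1259]
wrist_force: [2.0, 0.1, 2.3]
ee_pos: [0.5011, 0.1102, 0.122]
wrist_force: [1.6, 0.0, 2.2]
ee_pos: [0.501, 0.1103, 0.1179]
wrist_force: [2.1, -0.6, 2.8]
ee_pos: [0.501, 0.1103, 0.1139]
wrist_force: [3.1, 0.9, 2.6]
```

```bash
(python3 -m crank '[{"gripper":0,"travel":[0,0,1],"twist":[0,0,0]},{"gripper":0,"travel":[0,0,1],"twist":[0,0,0]},{"gripper":0,"travel":[0,0,0],"twist":[0,0,0]}]'
python3 -m crank '[{"gripper":0,"travel":[0,0,1],"twist":[0,0,0]},{"gripper":0,"travel":[0,0,1],"twist":[0,0,0]},{"gripper":0,"travel":[0,0,0],"twist":[0,0,0]}]'
python3 -m crank '[{"gripper":0,"travel":[0,0,0.8],"twist":[0,0,0]},{"gripper":0,"travel":[0,0,0],"twist":[0,0,0]}]'
python3 -m crank '[{"gripper":0,"travel":[0,0,0.7],"twist":[0,0,0]},{"gripper":0,"travel":[0,0,0],"twist":[0,0,0]}]'
) | grep -E "pos|wrist"
```

```text
ee_pos: [0.5011, 0.1103, 0.1121]
wrist_force: [2.7, 0.6, 3.4]
ee_pos: [0.5005, 0.1102, 0.1095]
wrist_force: [0.3, -0.1, 0.7]
ee_pos: [0.5008, 0.1102, 0.1092]
wrist_force: [-0.9, -0.0, 4.3]
ee_pos: [0.5009, 0.1102, 0.1086]
wrist_force: [-1.8, -0.2, 4.0]
```

```bash
(python3 -m crank '[{"gripper":0,"travel":[0,0,0.5],"twist":[0,0,0]},{"gripper":0,"travel":[0,0,0],"twist":[0,0,0]}]'
python3 -m crank '[{"gripper":0,"travel":[0,0,0.4],"twist":[0,0,0]},{"gripper":0,"travel":[0,0,0],"twist":[0,0,0]}]'
python3 -m crank '[{"gripper":0,"travel":[0,0,0.4],"twist":[0,0,0]},{"gripper":0,"travel":[0,0,0],"twist":[0,0,0]}]'
) | grep -E "pos|wrist"
python3 - <<'E'
from h import *
im,c=cam("scene");a=cv2.resize(im[180:260,215:295],(560,560),interpolation=cv2.INTER_CUBIC)
cv2.imwrite("pics/s8.png",a[...,::-1])
h=cv2.cvtColor(im,cv2.COLOR_RGB2HSV);m=cv2.inRange(h,(5,130,80),(20,255,255))
for nm,I in(("now",im),("start",np.load("scene.npy"))):
    m=cv2.inRange(cv2.cvtColor(I,cv2.COLOR_RGB2HSV),(5,130,60),(20,255,255))
    n,l,s,ce=cv2.connectedComponentsWithStats(m)
    print(nm,[(s[i].tolist(),ce[i].round(1).tolist()) for i in range(1,n) if s[i,4]>8])
im,c=cam("top")
for nm,I in(("now",im),("start",np.load("top.npy"))):
    m=cv2.inRange(cv2.cvtColor(I,cv2.COLOR_RGB2HSV),(5,130,60),(20,255,255))
    n,l,s,ce=cv2.connectedComponentsWithStats(m)
    print(nm,[(s[i].tolist(),ce[i].round(1).tolist()) for i in range(1,n) if s[i,4]>8])
E
```

```text
ee_pos: [0.5011, 0.1103, 0.1081]
wrist_force: [-1.8, -0.4, 4.4]
ee_pos: [0.5011, 0.1103, 0.1078]
wrist_force: [-1.0, -0.6, 3.6]
ee_pos: [0.5011, 0.1103, 0.1076]
wrist_force: [-2.7, -0.6, 5.5]
now [([115, 178, 10, 13, 22], [119.4, 184.1]), ([243, 207, 8, 9, 53], [246.7, 210.9]), ([267, 220, 8, 5, 30], [271.0, 221.9]), ([174, 242, 5, 4, 9], [176.1, 243.2])]
start [([115, 177, 10, 14, 25], [119.6, 183.9]), ([243, 207, 10, 9, 58], [247.1, 210.8]), ([268, 220, 7, 5, 25], [271.2, 221.9]), ([173, 238, 9, 8, 21], [177.0, 241.6])]
now [([207, 128, 14, 29, 61], [213.8, 142.9]), ([291, 267, 7, 7, 13], [295.2, 269.1]), ([157, 277, 2, 5, 10], [157.5, 279.0])]
start [([206, 131, 14, 29, 65], [212.5, 145.9]), ([243, 201, 9, 10, 68], [246.6, 205.6]), ([246, 232, 8, 9, 64], [249.4, 235.9]), ([157, 276, 2, 6, 9], [157.4, 278.8])]
```

Both lips look to be back in their start positions and the force stays low. I'll lift off and look.

```bash
(python3 -m crank '[{"gripper":0,"travel":[0,0,-1],"twist":[0,0,0]},{"gripper":0,"travel":[0,0,-1],"twist":[0,0,0]},{"gripper":0,"travel":[0,0,-2],"twist":[0,0,0]},{"gripper":0,"travel":[0,0,-4],"twist":[0,0,0]},{"gripper":0,"travel":[0,0,-30],"twist":[0,0,0]},{"gripper":0,"travel":[0,0,-50],"twist":[0,0,0]},{"gripper":0,"travel":[-40,0,-53],"twist":[0,0,0]},{"gripper":0,"travel":[0,0,0],"twist":[0,0,0]},{"gripper":0,"travel":[0,0,0],"twist":[0,0,0]}]'
) | grep -E "time|pos|wrist"
python3 - <<'E'
from h import *
im,c=cam("wrist");im2,_=cam("scene");np.save("w8",im)
cv2.imwrite("pics/w8.png",np.hstack([cv2.resize(im,(480,360)),cv2.resize(im2[160:300,200:325],(320,360))])[...,::-1])
for nm,I in(("w6",np.load("w6.npy")),("w8",im)):
    m=cv2.inRange(cv2.cvtColor(I,cv2.COLOR_RGB2HSV),(5,130,60),(20,255,255))[:,200:340]
    n,l,s,ce=cv2.connectedComponentsWithStats(m);print(nm,[s[i].tolist() for i in range(1,n) if s[i,4]>60])
E
```

```text
time: 38.0
ee_pos: [0.5385, 0.1149, 0.2443]
wrist_force: [-0.7, 0.2, 0.5]
w6 [[70, 82, 25, 29, 668], [71, 174, 23, 28, 569]]
w8 [[71, 91, 24, 29, 667], [71, 184, 23, 27, 572]]
```

View pics/w8.png

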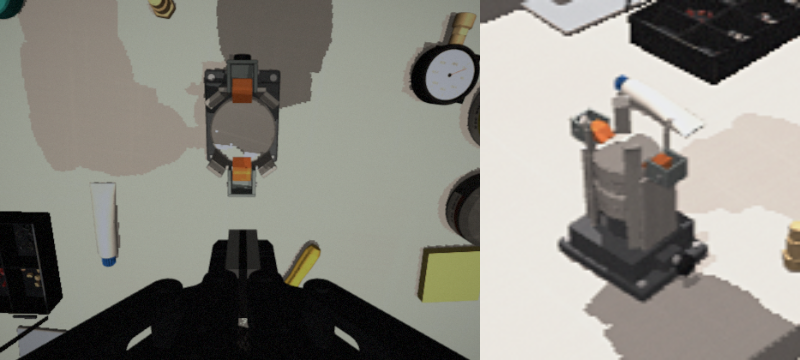

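The lips have the same size and spacing as in the first load (closed), both tins are stacked flat below them, and the robot is clear.

```bash
python3 -c "
from workcell import bot
print(bot.job_done())"
```

```text
the job is handed in; nothing more can be done
None
```

Both white tins are loaded one after the other and lie flat under the closed lips, and the robot is clear; wrist force read at most about 5.5 N while loading, and the job is handed in at about 38 s of the 70 s allowed, with no verdict returned.

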